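Raise the bench lamp to its second stop and hold it there

TASK

With the tip of the black-handled screwdriver, pry open the orange snap cover on the front of the bench lamp's handle so that it swings right down, then lay the screwdriver back down on the bench. Grip the handle so that the uncovered green button is squeezed in, pull the lamp straight up past its first stop to the second stop (fully extended) and finish holding it there with the button still squeezed: do not let go, because the second stop has no catch. Leave the other things on the bench where they are.

Things in the scene. Friction and masses are not known exactly. Their poses are not given: they have to be found in the camera images.
- stand: Bench lamp's fixed stand: grey foot plate 100x100x16 mm on the bench with a dark steel tube (radius 15 to 17 mm, top 122 mm above the bench) on its middle. Origin: centre of the underside, on the tube's axis. Its -x side is the front, which faces the robot more or less; z up. It cannot be moved.
- mast (a joint): Telescope: how far handle and lamp are pulled up, m. 0 stowed (start), 0.045 first stop (it catches there when the button is let go), 0.090 second stop, the solid end of travel, without a catch: let go, it sinks back to the first stop. Spring and weight pull it down with 7 to 8.5 N; drag adds 4.5 N per 0.1 m/s. With the button out it is locked at 0.
- handle: Black handle block on top of the inner tube, 36 mm (x, front to back) x 40 mm (y) x 58 mm high; axes as the stand's. Origin: centre of its underside, 135 mm above the bench when stowed, rising with mast. Button in its front (-x) face, ribs on its rear (+x) face; to be pinched front to back from above. Lamp arm on its right (-y) side; left side and top are free.
- grip_point (a point): Middle of the handle at the height of the button's centre, 36 mm above the handle's underside and 22 mm below its top (171 mm above the bench when stowed).
- button (a joint): Green round push button, 20 mm across, in the handle's front face, standing 5 mm out of it, centred at grip_point's height. Value: how far it is pressed in, m: 0 out, 0.0055 fully in; from about 0.004 on the telescope is unlocked. Spring 3.5 N at first, 7.5 N fully in. Pinching the handle front to back presses it flush.
- cover (a joint): Orange snap cover over the button, hinged at its lower edge on a level axis along the handle's y, 5 mm above the handle's underside, 27.5 mm in front (-x) of its axis. Value: opening, rad: 0 shut; it opens outward (top edge to -x) and down. A ball detent holds it shut up to about 0.2 (2 to 3 N at the lip), then it tips open by its weight; 2.8 hanging fully open.
- flap: Orange plate of the cover, 38 mm wide (y), 3 mm thick, 60 mm high. Origin on the hinge axis, mid-width; axes the handle's when shut. Then the flat part ends 52 mm above the handle's underside, the lip above flares forward. Between plate and handle front is a slot 9 mm wide, open at top and both sides; the button inside it reaches up to 46 mm above the handle's underside.
- lip_top (a point): Mid-width of the lip's upper edge: 39 mm in front of the handle's axis and 65 mm above the handle's underside when shut, so 21 mm in front of the handle's front face; the opening between lip and handle top is a V that narrows to the 9 mm slot.
- screwdriver: Black-handled screwdriver, 209 mm long, 90 g, lying on the bench. Origin at mid-length on its underside, x across it, z up, blade tip at y = -105 mm. Handle: y from 4 to 105 mm, 27 mm wide, z from 0 to 32 mm. Steel blade, 6 mm thick: its axis runs from y = 4, z = 8 mm to y = -96, z = 6 mm; flat tip 8 mm wide, z from 1 to 4 mm.
- red_screwdriver: Bystander: red-handled screwdriver, 209 mm long, lying at the back. Origin at mid-length, underside.
- tape_measure: Bystander: yellow tape measure 37x88x64 mm. Origin: centre of underside.
- sanding_block: Bystander: reddish brown sanding block 63x110x35 mm. Origin: centre of underside.
- jar: Bystander: screw jar with red lid, 67 mm across, 85 mm high. Origin: centre of underside.
- lamp (a point): Centre of the yellow lamp head, radius 31 mm, 82 mm to the right (-y) of the handle's axis, reaching from 10 to 48 mm above the handle's underside; this point is 30 mm above it. Moves with the handle.

How it is judged:
By the outcome, as a careful person would: the job done as asked, in the order asked, and still so for the second after the job is handed in, while the arm keeps its last pose, push and grip.
It also fails if it takes over 61 s, if anything falls off the work surface, if the arm or the gripper's body presses on something with over 40 N, if the wrist force passes 120 N, or if a joint passes its speed limit or range.

ROBOT

A 7-joint arm with a two-finger parallel gripper is mounted at the origin on a cart in front of the work surface, level with it; the furniture and walls round the work are solid. World frame = base frame: x ahead of the robot, y to its left, z up, the work surface at z = 0. Lengths are in m, angles in rad, forces in N, time in s.
With the tool pointing down it reaches from about 0.4 to 0.85 m from the base axis. Payload 4.5 kg.
Tool frame: the origin (TCP) lies on the centre line of the jaws, within the pads' length; the fingertips stand 8 mm ahead of it and the grasp point (between the pads) lies 11 mm behind it; z points along the fingers, x is the direction in which the jaws open and shut, and the axes are right-handed (so a half turn about z gives the same grasp; the last joint's range is limited). The gripper opens to 88 mm and grips with 3 to 60 N. Pads are 18 mm wide; open, the fingers measure 123 mm over their backs; the gripper's body (75 mm by 187 mm) begins 45 mm behind the grasp point.
Start: joints at [1.238, 0.689, -0.195, 1.565, 0.157, 0.902, -0.215], TCP at [0.224, -0.583, 0.247] pointing down, gripper open.
Joint ranges: [-3.01, 3.01], [-0.46, 2.08], [-1.47, 1.51], [0.13, 2.56], [-1, 4.14], [0.04, 2.09], [-2.66, 2.66]. Speed limits (rad/s): [2.57, 2.57, 3.14, 3.14, 3.14, 3.14, 3.14].

INTERFACE

Orientations are given as a unit quaternion [x, y, z, w].
In Python, from plant import r gives the robot as it stands.
- The arm moves only by the shell command python3 -m pendant 'ROWS' [FORCE]. ROWS is JSON, a list of rows, each a list of 3 entries, a list of its own where there are three numbers: the turn, a rotation vector about the tool's x, y, z in rad, then the shift along the tool's x, y, z in m, then the opening, from 0 (shut) to 1 (fully open). In form: [[[wx, wy, wz], [tx, ty, tz], claw], ...]. A call has 1 to 10 rows; each row is the pose to reach, as a shift and turn from the pose commanded when the call began, along the tool's axes at that moment; what a row does not reach only later rows make up. A row lasts 1/10 s, in which the tool goes at most 50 mm and 8.59 degrees, less where a joint would pass 70% of its speed; a pose out of reach is approached as far as the arm can. A call with a gripper value outside its range is refused whole. The fingers move at their own pace and stop on an object; FORCE is the grip in N (left out, the last holds). Time passes only in rows, so rows that repeat a pose let the fingers close. It gives the time, the measured TCP pose, the force and the opening at its end, in the units of the state.
- r.get_state(): the state, without advancing time (a new reading comes with each control period).
- r.snapshot(name): name is "scene" or "top"; returns a dict with "image" (480x640x3 uint8, red, green, blue), "mtx" (3x3 intrinsics, pixels), "R" (3x3) and "t" (3): a world point X has camera coordinates R X + t. Camera axes: x right, y down, z forward; pixel columns grow to the right and rows downward; lengths in m; the calibration is good to about 2 mm. A picture is of the moment at which its call begins. There is no depth.
- r.finish_job(): hands the job in, once; it reports no verdict.
The state is a dict: "clock": time; "q": joint angles; "qd": joint speeds; "joint_torque": joint torques, N m; "tool_pos": TCP position; "eef_rot": TCP orientation; "contact_force": force on the tool from outside, world axes, zero at the start; "moment": the same for the moment, N m; "opening": opening from 0.0 (shut) to 1.0 (fully open).
Only numpy, scipy, OpenCV 4.12 (cv2) and the standard library are available. Lean on these libraries where they do the work, as an engineer would, in place of code of your own. Each camera call takes 0.05 s, during which the arm holds its last target. There are 200 camera calls.

## Working session

There is one attempt and no reset: what is moved stays moved. The work goes in short steps, Python scripts to look and compute and a shell command to move; the robot and the scene stay as the last step left them, time stands still between calls to the robot, and variables do not carry over. Pictures are saved under pics/ and viewed, about 8 in all and at most 12, crops included, and the job is handed in when it is done.

```bash
ls; mkdir -p pics
python3 - <<'E'
from plant import r
import cv2,numpy as np
s=r.get_state()
print({k:np.round(v,3).tolist() for k,v in s.items()})
for n in("scene","top"):
    d=r.snapshot(n);cv2.imwrite(f"pics/{n}0.png",d["image"][:,:,::-1]);np.savez(f"pics/{n}0.npz",**d)
    print(n,d["mtx"].tolist(),np.round(d["R"],3).tolist(),d["t"], -d["R"].T@d["t"])
E
```

```text
pics
{'clock': 0.0, 'q': [1.238, 0.69, -0.195, 1.566, 0.157, 0.903, -0.215], 'qd': [-0.001, -0.0, 0.0, -0.0, -0.001, -0.001, -0.0], 'joint_torque': [0.0, -52.756, -1.267, -15.343, -0.053, 0.007, 0.0], 'tool_pos': [0.224, -0.583, 0.246], 'eef_rot': [0.824, -0.566, -0.001, -0.0], 'contact_force': [0.63, 0.384, -0.066], 'moment': [-0.006, 0.019, -0.038], 'opening': 1.001}
scene [[490.03366076189116, 0.0, 319.36563615744205], [0.0, 490.03366076189116, 242.253542871683], [0.0, 0.0, 1.0]] [[-0.79, -0.612, 0.016], [-0.449, 0.562, -0.695], [0.417, -0.556, -0.719]] [0.39422832 0.41860181 1.17711285] [0.00936267 0.66127974 1.13086672]
top [[592.8871751916796, 0.0, 329.17759264817505], [0.0, 592.8871751916796, 243.54026921052463], [0.0, 0.0, 1.0]] [[-0.002, -1.0, -0.015], [-0.996, 0.004, -0.084], [0.085, 0.014, -0.996]] [-0.09230238  0.59725934  1.54658449] [ 0.46420933 -0.11669107  1.58998583]
```

View pics/scene0.png

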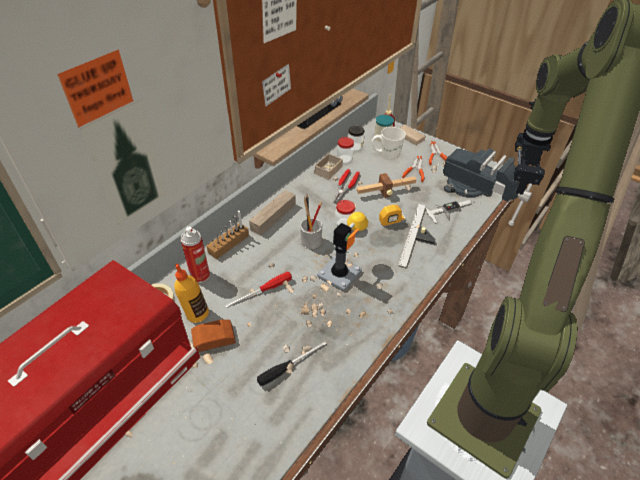

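View pics/top0.png

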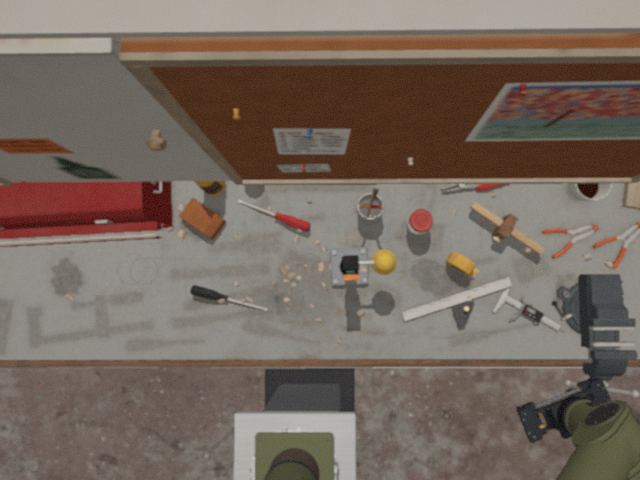

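The top view shows the black screwdriver from about (193,290) at the handle end to (267,309) at the tip. The lamp handle is at about (350,263), the orange flap at (350,277) and the lamp head at (384,262). I'll measure them next.

```bash
cat > h.py <<'E'
import cv2,numpy as np
from plant import r
def load(n): return dict(np.load(f"pics/{n}.npz"))
def snap(n,tag):
    d=r.snapshot(n);np.savez(f"pics/{tag}.npz",**d);return d
def ray(d,uv):
    v=d["R"].T@np.linalg.inv(d["mtx"])@np.array([uv[0],uv[1],1.]);return -d["R"].T@d["t"],v/np.linalg.norm(v)
def onz(d,uv,z):
    c,v=ray(d,uv);return c+v*(z-c[2])/v[2]
def tri(d1,u1,d2,u2):
    c1,v1=ray(d1,u1);c2,v2=ray(d2,u2)
    s=np.linalg.lstsq(np.c_[v1,-v2],c2-c1,rcond=None)[0]
    a=c1+s[0]*v1;b=c2+s[1]*v2;return (a+b)/2,np.linalg.norm(a-b)
def proj(d,X):
    p=d["mtx"]@(d["R"]@np.asarray(X)+d["t"]);return p[:2]/p[2]
def mask(d,lo,hi,roi):
    m=cv2.inRange(cv2.cvtColor(d["image"],cv2.COLOR_RGB2HSV),lo,hi);k=np.zeros_like(m);x0,y0,x1,y1=roi;k[y0:y1,x0:x1]=255;return m&k
def crop(d,roi,f,name):
    x0,y0,x1,y1=roi;cv2.imwrite(f"pics/{name}.png",cv2.resize(d["image"][y0:y1,x0:x1,::-1],None,fx=f,fy=f,interpolation=cv2.INTER_CUBIC))
E
python3 - <<'E'
from h import *
t,s=load("top0"),load("scene0")
def cen(m,n):
    k,l,st,c=cv2.connectedComponentsWithStats(m);i=1+st[1:,4].argmax();print(n,st[i],c[i].round(1));return c[i],(l==i).astype(np.uint8)
# orange flap, lamp yellow, black handle of screwdriver
O=((5,150,120),(18,255,255));Y=((20,140,100),(35,255,255))
ft,mo=cen(mask(t,*O,(330,245,375,295)),"flap top"); fs,_=cen(mask(s,*O,(335,210,372,260)),"flap sc")
print("flap tri",tri(t,ft,s,fs)); print(cv2.minAreaRect(cv2.findNonZero(mo)))
yt,_=cen(mask(t,*Y,(365,240,405,285)),"lamp t"); ys,_=cen(mask(s,*Y,(340,200,372,240)),"lamp s")
print("lamp tri",tri(t,yt,s,ys), onz(t,yt,.175))
bt,mb=cen(mask(t,(0,0,0),(180,255,60),(185,280,235,305)),"sd t")
bs,_=cen(mask(s,(0,0,0),(180,255,60),(250,355,295,390)),"sd s")
print("sd h tri",tri(t,bt,s,bs))
p=np.argwhere(mb)[:,::-1];W=np.array([onz(t,q,.014) for q in p])[:,:2];c=W.mean(0);u,sv,vt=np.linalg.svd(W-c);print("axis",vt[0],"ext",((W-c)@vt[0]).min(),((W-c)@vt[0]).max(),c)
print("tip",onz(t,(267,309.5),.003))
# foot
crop(t,(180,235,410,320),3.4,"c1"); a=cv2.imread("pics/c1.png")
crop(s,(250,180,410,390),2.8,"c2"); b=cv2.imread("pics/c2.png")
b2=cv2.resize(s["image"][205:300,300:380,::-1],None,fx=3.5,fy=3.5,interpolation=cv2.INTER_CUBIC)
out=np.zeros((290+340,800,3),np.uint8);out=np.zeros((600,800,3),np.uint8)
out[:289,:782]=a[:289,:782]; out[290:290+300,450:730]=b2[:300]
b3=cv2.resize(s["image"][330:400,250:340,::-1],None,fx=4,fy=4,interpolation=cv2.INTER_CUBIC);out[300:580,0:360]=b3
cv2.imwrite("pics/c.png",out)
E
```

```text
flap top [344 274  15   6  72] [350.9 276.8]
flap sc [347 228  12  22 100] [351.2 238.4]
flap tri (array([ 0.50515952, -0.14752012,  0.17181284]), np.float64(0.0012069323957288546))
((351.0, 276.5), (5.0, 14.0), 90.0)
lamp t [373 250  23  24 414] [383.8 261.7]
lamp s [347 212  21  19 273] [357.8 220.7]
lamp tri (array([ 0.5401784 , -0.22851237,  0.15817297]), np.float64(0.002420703921759588)) [ 0.54031804 -0.2265942   0.175     ]
sd t [191 286  33  14 234] [205.4 293.2]
sd s [257 361  35  25 342] [272.  373.7]
sd h tri (array([0.46681044, 0.23512871, 0.01582478]), np.float64(0.0006943912988580868))
axis [0.25381518 0.96725273] ext -0.047368964073053965 0.03873343978711954 [0.46653242 0.23534429]
tip [0.42296301 0.07238377 0.003     ]
```

View pics/c.png

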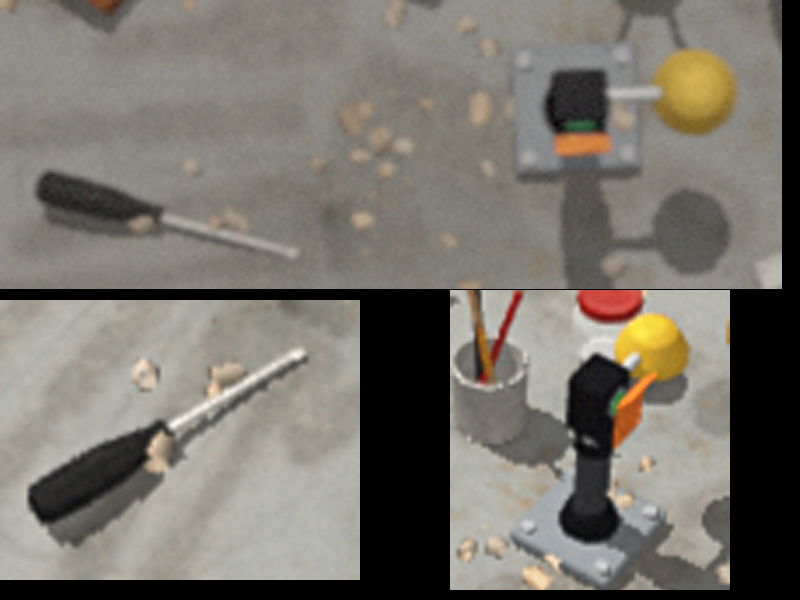

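Run:
```python
from h import *
t,s=load("top0"),load("scene0")
g=lambda u,v:(180+u/3.4-.35,235+v/3.4-.35)
F=np.array([onz(t,g(*p),.016) for p in((514,45),(636,44),(640,172),(516,175))])
print("foot",F[:,:2].round(4).tolist(),F.mean(0))
for i in range(4):
    e=F[(i+1)%4]-F[i];print(np.linalg.norm(e).round(4),np.degrees(np.arctan2(e[1],e[0])).round(1))
# black handle top
m=mask(t,(0,0,0),(180,255,45),(338,250,362,273));k,l,st,c=cv2.connectedComponentsWithStats(m);i=1+st[1:,4].argmax();print("blk",st[i],c[i])
cy=F[:,:2].mean(0)
H=onz(t,g(582,72),.193);print("rear top edge",H, "front top edge",onz(t,g(582,122),.193),"L/R",onz(t,g(556,97),.193),onz(t,g(607,97),.193))
print("lip edge top",onz(t,g(582,155),.200), "lip L/R",onz(t,g(555,145),.195),onz(t,g(610,145),.195))
tip=onz(t,g(297,254),.003);end=onz(t,g(38,185),.014);print("sd",tip,end,np.linalg.norm((end-tip)[:2]),np.degrees(np.arctan2(*(end-tip)[1::-1])))
m=mask(t,(0,0,0),(180,255,75),(185,280,235,305))
print("sd handle rear mid via wide mask",cv2.minAreaRect(cv2.findNonZero(m)))
# check via scene
h=lambda u,v:(250+u/4-.4,330+(v-300)/4-.4)
print("scene tip",onz(s,h(303,354),.003),"end",onz(s,h(38,505),.014))
print("ferrule top",onz(t,g(160,218),.010))
```

```text
foot [[0.5861, -0.0983], [0.5865, -0.1938], [0.4866, -0.1962], [0.4845, -0.0996]] [ 0.53592831 -0.14699041  0.016     ]
0.0955 -89.7
0.1 -178.7
0.0965 91.2
0.1016 0.7
blk [341 257  17  16 142] [348.61267606 265.09859155]
rear top edge [ 0.5534145  -0.14755294  0.193     ] front top edge [ 0.51872528 -0.14736264  0.193     ] L/R [ 0.53610859 -0.12943747  0.193     ] [ 0.53599705 -0.16477841  0.193     ]
lip edge top [ 0.495751   -0.14708442  0.2       ] lip L/R [ 0.50281406 -0.12858243  0.195     ] [ 0.50270741 -0.16656375  0.195     ]
sd [0.42334494 0.07237838 0.003     ] [0.47770582 0.27435829 0.014     ] 0.20916736722190216 74.93635878648068
sd handle rear mid via wide mask ((208.05885314941406, 295.76470947265625), (35.89527130126953, 13.096923828125), 14.03624439239502)
scene tip [0.42083942 0.0745855  0.003     ] end [0.48003285 0.26902829 0.014     ]
ferrule top [0.45175013 0.17910274 0.01      ]
```

```bash
cat >> h.py <<'E'
from scipy.spatial.transform import Rotation as Ro
def down(yaw,tilt=0): # tool z down, tool x at yaw (deg)
    return Ro.from_euler('z',yaw,degrees=True)*Ro.from_euler('x',180,degrees=True)
def rel(pos,yaw,frm=None):
    s=r.get_state();p0,R0=(np.array(s["tool_pos"]),Ro.from_quat(s["eef_rot"])) if frm is None else frm
    R1=down(yaw);w=(R0.inv()*R1).as_rotvec();sh=R0.inv().apply(np.array(pos)-p0)
    print("turn",w.round(3).tolist(),"shift",sh.round(4).tolist());return
def stat():
    s=r.get_state();x=Ro.from_quat(s["eef_rot"]).as_matrix();print("t",round(s["clock"],2),"p",np.round(s["tool_pos"],4),"yaw",np.degrees(np.arctan2(x[1,0],x[0,0])).round(1),"z",x[:,2].round(3),"F",np.round(s["contact_force"],1),"M",np.round(s["moment"],2),"op",round(float(s["opening"]),3),"q",np.round(s["q"],2))
E
python3 - <<'E'
from h import *
stat();rel((.42,-.15,.30),-42);rel((.224,-.583,.30),-69)
s=(np.array((.42,-.15,.30)),down(-42));rel((.4575,.2034,.15),-15,s)
E
```

```text
t 0.1 p [ 0.2239 -0.5829  0.246 ] yaw -69.0 z [-0.001  0.001 -1.   ] F [-0.1 -0.9 -0.9] M [-0.   -0.02  0.03] op 0.998 q [ 1.24  0.69 -0.19  1.57  0.16  0.9  -0.22]
turn [-0.0, 0.002, -0.471] shift [-0.3339, -0.3383, -0.0535]
turn [0.0, 0.002, 0.0] shift [0.0, -0.0001, -0.054]
turn [0.0, 0.0, -0.471] shift [-0.2086, -0.2877, 0.15]
```

```bash
python3 -m pendant '[[[0,0,0],[0,0,-0.054],1],[[0,0,0],[0,0,-0.054],1],[[0,0,-0.471],[-0.334,-0.338,-0.054],1],[[0,0,-0.471],[-0.334,-0.338,-0.054],1],[[0,0,-0.471],[-0.334,-0.338,-0.054],1],[[0,0,-0.471],[-0.334,-0.338,-0.054],1],[[0,0,-0.471],[-0.334,-0.338,-0.054],1],[[0,0,-0.471],[-0.334,-0.338,-0.054],1],[[0,0,-0.471],[-0.334,-0.338,-0.054],1],[[0,0,-0.471],[-0.334,-0.338,-0.054],1]]'
python3 - <<'E'
from h import *
stat();rel((.4575,.2034,.15),-15)
E
```

```text
clock: 1.1
tool_pos: [0.3892, -0.2171, 0.3006]
eef_rot: [0.934, -0.359, 0.0, 0.0]
contact_force: [-0.0, -0.4, -0.3]
opening: 0.999
t 1.1 p [ 0.3892 -0.2171  0.3006] yaw -42.0 z [ 0. -0. -1.] F [-0.  -0.4 -0.3] M [-0.02 -0.13 -0.02] op 0.999 q [ 0.67  0.39 -0.38  2.    0.2   0.78 -0.56]
turn [0.0, -0.0, -0.472] shift [-0.2308, -0.3581, 0.1506]
```

```bash
python3 -m pendant '[[[0,0,-0.472],[-0.21,-0.33,0.05],1],[[0,0,-0.472],[-0.21,-0.33,0.05],1],[[0,0,-0.472],[-0.21,-0.33,0.05],1],[[0,0,-0.472],[-0.21,-0.33,0.05],1],[[0,0,-0.472],[-0.21,-0.33,0.05],1],[[0,0,-0.472],[-0.21,-0.33,0.15],1],[[0,0,-0.472],[-0.21,-0.33,0.15],1],[[0,0,-0.472],[-0.21,-0.33,0.15],1],[[0,0,-0.472],[-0.21,-0.33,0.15],1],[[0,0,-0.472],[-0.21,-0.33,0.15],1]]'
python3 - <<'E'
from h import *
stat();rel((.4575,.2034,.012),-15)
E
```

```text
clock: 2.1
tool_pos: [0.4525, 0.1716, 0.1482]
eef_rot: [0.992, -0.127, -0.002, -0.001]
contact_force: [0.2, -0.9, 0.7]
opening: 1.0
t 2.1 p [0.4525 0.1716 0.1482] yaw -14.5 z [-0.003  0.002 -1.   ] F [ 0.2 -0.9  0.7] M [-0.05 -0.04 -0.07] op 1.0 q [-0.25  0.69 -0.33  2.07  0.48  0.46 -1.2 ]
turn [-0.001, 0.004, 0.008] shift [-0.0026, -0.0318, 0.1362]
```

```bash
python3 -m pendant '[[[0,0,0.008],[-0.003,-0.032,0],1],[[0,0,0.008],[-0.003,-0.032,0.05],1],[[0,0,0.008],[-0.003,-0.032,0.1],1],[[0,0,0.008],[-0.003,-0.032,0.125],1],[[0,0,0.008],[-0.003,-0.032,0.136],1],[[0,0,0.008],[-0.003,-0.032,0.136],1]]'
python3 - <<'E'
from h import *
stat();rel((.4575,.2034,.012),-15)
d=snap("scene","s1");crop(d,(210,290,360,420),4,"s1")
E
```

```text
clock: 2.7
tool_pos: [0.4587, 0.1976, 0.0142]
eef_rot: [0.991, -0.134, -0.001, 0.001]
contact_force: [-0.7, -0.0, 0.2]
opening: 0.999
t 2.7 p [0.4587 0.1976 0.0142] yaw -15.4 z [-0.001 -0.001 -1.   ] F [-0.7 -0.   0.2] M [-0.09 -0.07  0.07] op 0.999 q [-0.44  0.95 -0.1   2.07  0.59  0.15 -1.35]
turn [0.002, 0.001, -0.008] shift [-0.0027, -0.0052, 0.0021]
```

View pics/s1.png

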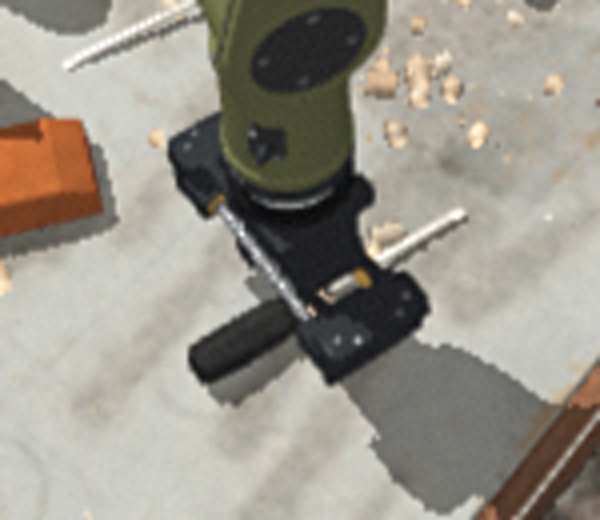

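The gripper straddles the screwdriver near the front of its handle, and the tip is clear at crop position (465,212). I'll nudge it back 4 mm and close.

```bash
python3 -m pendant '[[[0,0,0],[-0.001,-0.004,0.001],1],[[0,0,0],[-0.001,-0.004,0.001],0],[[0,0,0],[-0.001,-0.004,0.001],0],[[0,0,0],[-0.001,-0.004,0.001],0],[[0,0,0],[-0.001,-0.004,0.001],0],[[0,0,0],[-0.001,-0.004,0.001],0],[[0,0,0],[-0.001,-0.004,0.001],0],[[0,0,0],[-0.001,-0.004,0.001],0],[[0,0,0],[-0.001,-0.004,0.001],0]]' 60
python3 - <<'E'
from h import *
stat()
E
```

```text
clock: 3.65
tool_pos: [0.459, 0.2026, 0.0136]
eef_rot: [0.991, -0.134, -0.0, 0.0]
contact_force: [-0.2, -0.5, -0.4]
opening: 0.3
t 3.65 p [0.459  0.2026 0.0136] yaw -15.4 z [-0. -0. -1.] F [-0.2 -0.5 -0.4] M [-0.08 -0.13  0.01] op 0.3 q [-0.44  0.95 -0.1   2.07  0.59  0.15 -1.36]
```

```bash
python3 - <<'E'
from h import *
rel((.505,.06,.29),1)
E
python3 -m pendant '[[[0,0,0],[0,0,-0.05],0],[[0,0,0],[0,0,-0.1],0],[[0,0,0],[0,0,-0.15],0],[[0,0,0],[0,0,-0.2],0]]'
python3 - <<'E'
from h import *
stat();rel((.505,.06,.29),1)
E
```

```text
turn [0.0, 0.0, -0.286] shift [0.0822, 0.1253, -0.2763]
clock: 4.05
tool_pos: [0.4584, 0.202, 0.2154]
eef_rot: [0.991, -0.134, -0.001, 0.0]
contact_force: [1.3, -0.6, -1.7]
opening: 0.301
t 4.05 p [0.4584 0.202  0.2154] yaw -15.4 z [-0.001 -0.001 -1.   ] F [ 1.3 -0.6 -1.7] M [-0.03 -0.11 -0.01] op 0.301 q [-0.23  0.6  -0.44  1.96  0.4   0.67 -1.19]
turn [0.001, 0.001, -0.286] shift [0.0825, 0.1246, -0.0746]
```

```bash
python3 -m pendant '[[[0,0,-0.286],[0.082,0.125,-0.075],0],[[0,0,-0.286],[0.082,0.125,-0.075],0],[[0,0,-0.286],[0.082,0.125,-0.075],0],[[0,0,-0.286],[0.082,0.125,-0.075],0],[[0,0,-0.286],[0.082,0.125,-0.075],0]]'
python3 - <<'E'
from h import *
stat();rel((.511,-.018,.25),1)
t=snap("top","t2");s=snap("scene","s2")
a=cv2.resize(t["image"][225:305,270:400,::-1],None,fx=6,fy=4*1.5,interpolation=cv2.INTER_CUBIC)[:480]
cv2.imwrite("pics/t2.png",a)
E
```

```text
clock: 4.55
tool_pos: [0.506, 0.0567, 0.2892]
eef_rot: [1.0, 0.005, 0.001, 0.001]
contact_force: [0.3, 0.8, -0.9]
opening: 0.301
t 4.55 p [0.506  0.0567 0.2892] yaw 0.6 z [ 0.002 -0.002 -1.   ] F [ 0.3  0.8 -0.9] M [ 0.04 -0.12 -0.  ] op 0.301 q [ 0.18  0.53 -0.61  1.84  0.38  0.89 -0.6 ]
turn [0.002, -0.002, -0.007] shift [0.0042, 0.0747, 0.0394]
```

View pics/t2.png

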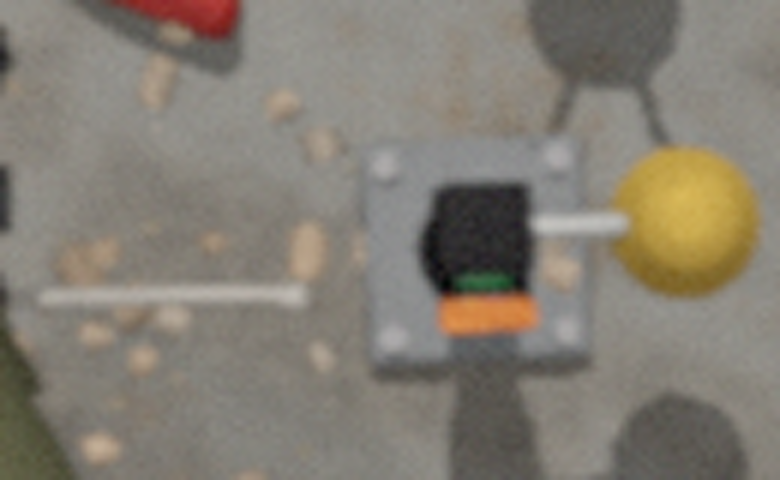

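The top view shows the blade free in the air with its tip at about (320.5,274). It runs parallel to the orange lip, which spans columns 343–360 at row 277. Next I check the tip position against the kinematics, using the scene view as well.

Run:
```python
from h import *
t,s=load("t2"),load("s2")
g=lambda u,v:(270+u/6-.42,225+v/6-.42)
pred=np.array([.506,.0567-.1346,.281]);print("pred",pred,proj(t,pred),proj(s,pred))
print("cast",onz(t,g(307,295),.279),onz(t,g(45,298),.281))
x,y=proj(s,pred).astype(int)
# bright pale pixels near
m=mask(s,(0,0,150),(180,60,255),(x-30,y-30,x+30,y+30))
crop(s,(x-50,y-30,x+50,y+45),8,"s2")
print((x-50,y-30))
```

```text
pred [ 0.506  -0.0779  0.281 ] [320.23280642 274.8351905 ] [337.9138944  223.22827838]
cast [ 0.5084644  -0.07897958  0.279     ] [0.50757252 0.01745925 0.281     ]
(np.int64(287), np.int64(193))
```

View pics/s2.png

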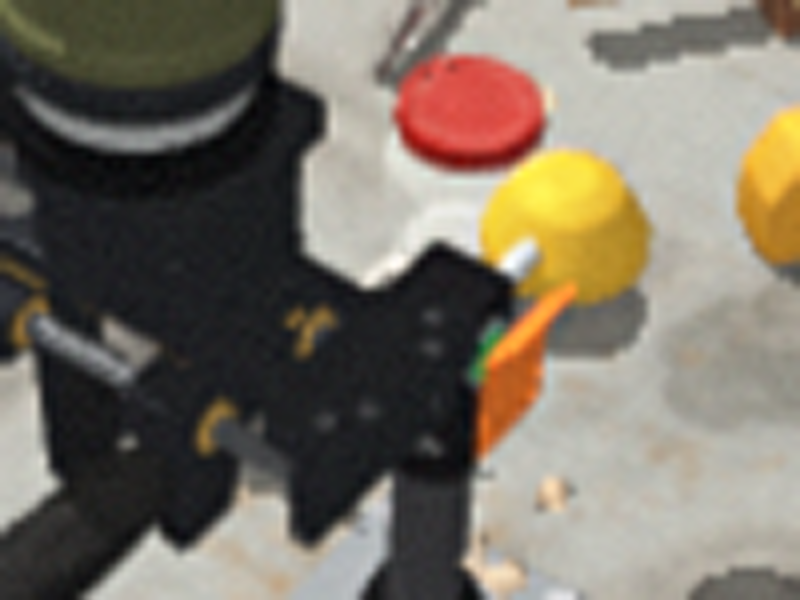

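```bash
python3 - <<'E'
from h import *
rel((.508,-.0175,.245),1)
E
python3 -m pendant '[[[0,0,-0.007],[0.002,0.04,0],0],[[0,0,-0.007],[0.002,0.074,0.02],0],[[0,0,-0.007],[0.002,0.074,0.044],0],[[0,0,-0.007],[0.002,0.074,0.044],0],[[0,0,-0.007],[0.002,0.074,0.044],0]]'
python3 - <<'E'
from h import *
stat();rel((.508,-.0175,.204),1)
t=snap("top","t3")
a=cv2.resize(t["image"][245:295,310:380,::-1],None,fx=10,fy=10,interpolation=cv2.INTER_CUBIC)
cv2.imwrite("pics/t3.png",a)
E
```

```text
turn [-0.0, 0.001, -0.0] shift [0.0025, 0.0784, 0.0432]
clock: 5.15
tool_pos: [0.5077, -0.0111, 0.2445]
eef_rot: [1.0, 0.014, -0.001, -0.001]
contact_force: [-0.7, -0.3, -0.9]
opening: 0.307
t 5.15 p [ 0.5077 -0.0111  0.2445] yaw 1.6 z [-0.002  0.001 -1.   ] F [-0.7 -0.3 -0.9] M [-0.08 -0.13  0.02] op 0.307 q [ 0.3   0.59 -0.58  1.9   0.44  0.78 -0.5 ]
turn [-0.002, 0.001, 0.011] shift [0.0002, 0.0065, 0.0405]
```

View pics/t3.png

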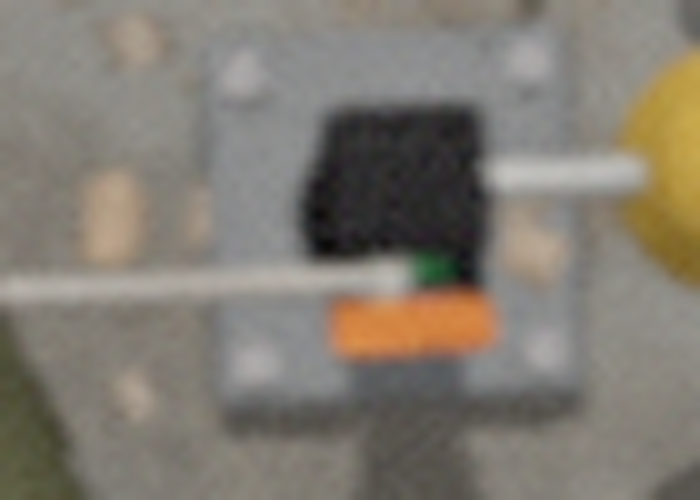

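Run:
```python
from h import *
t=load("t3");g=lambda u,v:(310+u/10-.45,245+v/10-.45)
print("tip",onz(t,g(412,275),.234),"blade",onz(t,g(10,290),.237),"front edge",onz(t,g(430,257),.193),"lip",onz(t,g(415,352),.2),"orange top",onz(t,g(415,292),.187))
```

```text
tip [ 0.51365897 -0.14626879  0.234     ] blade [ 0.510398   -0.05449877  0.237     ] front edge [ 0.51937785 -0.15142274  0.193     ] lip [ 0.49689001 -0.14761345  0.2       ] orange top [ 0.51135474 -0.14798077  0.187     ]
```

The tip sits over the V at about (412,275) in the crop, with the lip's edge near row 352. I'll shift slightly and descend into the V.

```bash
python3 -m pendant '[[[0,0,0.011],[-0.001,0.0065,0],0],[[0,0,0.011],[-0.001,0.0065,0.01],0],[[0,0,0.011],[-0.001,0.0065,0.02],0],[[0,0,0.011],[-0.001,0.0065,0.03],0],[[0,0,0.011],[-0.001,0.0065,0.036],0],[[0,0,0.011],[-0.001,0.0065,0.041],0],[[0,0,0.011],[-0.001,0.0065,0.041],0],[[0,0,0.011],[-0.001,0.0065,0.041],0]]'
python3 - <<'E'
from h import *
stat()
t=snap("top","t4")
a=cv2.resize(t["image"][245:295,310:380,::-1],None,fx=10,fy=10,interpolation=cv2.INTER_CUBIC)
cv2.imwrite("pics/t4.png",a)
E
```

```text
clock: 6.0
tool_pos: [0.5075, -0.02, 0.2037]
eef_rot: [1.0, 0.007, 0.0, -0.0]
contact_force: [0.5, 0.3, -1.4]
opening: 0.303
t 6.0 p [ 0.5075 -0.02    0.2037] yaw 0.8 z [ 0.  0. -1.] F [ 0.5  0.3 -1.4] M [-0.08 -0.06 -0.02] op 0.303 q [ 0.28  0.64 -0.53  1.95  0.5   0.68 -0.55]
```

View pics/t4.png

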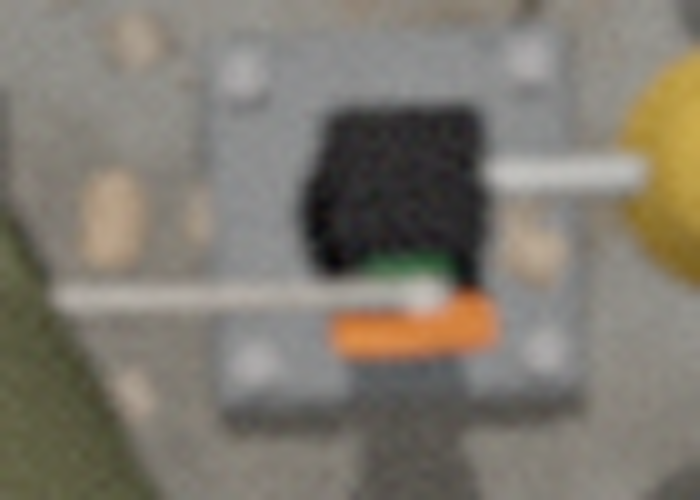

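The tip lies in the V past mid-width, at about (445,292), with no contact force. Now I pry toward the robot.

```bash
python3 -m pendant '[[[0,0,0],[0,0,0.002],0],[[0,0,0],[-0.004,0,0.003],0],[[0,0,0],[-0.008,0,0.003],0],[[0,0,0],[-0.012,0,0.004],0],[[0,0,0],[-0.016,0,0.004],0],[[0,0,0],[-0.020,0,0.005],0],[[0,0,0],[-0.024,0,0.005],0],[[0,0,0],[-0.028,0,0.005],0],[[0,0,0],[-0.034,0,0.005],0],[[0,0,0],[-0.034,0,0.005],0]]'
python3 - <<'E'
from h import *
stat()
t=snap("top","t5");s=snap("scene","s5")
a=cv2.resize(t["image"][240:310,300:380,::-1],None,fx=6,fy=6,interpolation=cv2.INTER_CUBIC)
b=cv2.resize(s["image"][200:290,310:370,::-1],None,fx=5,fy=5,interpolation=cv2.INTER_CUBIC)
o=np.zeros((460,790,3),np.uint8);o[:420,:480]=a;o[:450,485:785]=b;cv2.imwrite("pics/v5.png",o)
E
```

```text
clock: 7.05
tool_pos: [0.4723, -0.0207, 0.1987]
eef_rot: [1.0, 0.007, -0.001, 0.0]
contact_force: [-0.3, 0.6, -0.9]
opening: 0.302
t 7.05 p [ 0.4723 -0.0207  0.1987] yaw 0.8 z [-0.001 -0.001 -1.   ] F [-0.3  0.6 -0.9] M [-0.07 -0.1  -0.04] op 0.302 q [ 0.27  0.61 -0.52  2.05  0.52  0.61 -0.59]
```

View pics/v5.png

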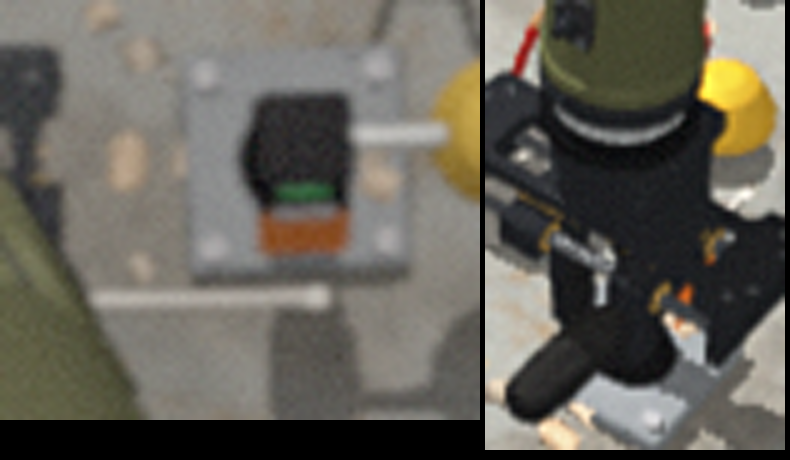

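The cover now hangs open: the green button is exposed at about (303,190) in the crop and the darker flap shows below it. The blade is clear of it. Next I return the screwdriver to its place.

```bash
python3 - <<'E'
from h import *
rel((.459,.2026,.20),-15.4)
E
python3 -m pendant '[[[0,0,0],[0,0,-0.04],0],[[0,0,0],[0,-0.04,-0.06],0],[[0,0,0.07],[-0.003,-0.08,-0.05],0],[[0,0,0.14],[-0.006,-0.12,-0.04],0],[[0,0,0.21],[-0.009,-0.16,-0.02],0],[[0,0,0.283],[-0.01,-0.2,0],0],[[0,0,0.283],[-0.01,-0.223,0],0],[[0,0,0.283],[-0.01,-0.223,0],0],[[0,0,0.283],[-0.01,-0.223,0],0]]'
python3 - <<'E'
from h import *
stat();rel((.459,.2026,.0145),-15.4)
E
```

```text
turn [0.0, -0.0, 0.282] shift [-0.0114, -0.2234, -0.0012]
clock: 8.05
tool_pos: [0.4605, 0.2024, 0.1986]
eef_rot: [0.991, -0.134, 0.0, 0.0]
contact_force: [-0.5, -0.0, -0.9]
opening: 0.303
t 8.05 p [0.4605 0.2024 0.1986] yaw -15.4 z [-0.    -0.001 -1.   ] F [-0.5 -0.  -0.9] M [-0.05 -0.05 -0.01] op 0.303 q [-0.24  0.63 -0.42  1.97  0.42  0.63 -1.21]
turn [0.001, -0.0, -0.0] shift [-0.0015, 0.0001, 0.1841]
```

```bash
python3 -m pendant '[[[0,0,0],[-0.001,0,0.05],0],[[0,0,0],[-0.001,0,0.1],0],[[0,0,0],[-0.001,0,0.14],0],[[0,0,0],[-0.001,0,0.165],0],[[0,0,0],[-0.001,0,0.175],0],[[0,0,0],[-0.001,0,0.181],0],[[0,0,0],[-0.001,0,0.184],0],[[0,0,0],[-0.001,0,0.184],0]]'
python3 - <<'E'
from h import *
stat()
E
```

```text
clock: 8.85
tool_pos: [0.4602, 0.2025, 0.0155]
eef_rot: [0.991, -0.135, 0.001, -0.0]
contact_force: [0.3, 0.3, -1.3]
opening: 0.302
t 8.85 p [0.4602 0.2025 0.0155] yaw -15.5 z [ 0.001  0.001 -1.   ] F [ 0.3  0.3 -1.3] M [-0.09  0.01  0.  ] op 0.302 q [-0.43  0.95 -0.12  2.07  0.64  0.16 -1.41]
```

```bash
python3 -m pendant '[[[0,0,0],[0,0,0.001],0],[[0,0,0],[0,0,0.002],0],[[0,0,0],[0,0,0.002],0]]'; python3 -m pendant '[[[0,0,0],[0,0,0],0.5],[[0,0,0],[0,0,0],1],[[0,0,0],[0,0,0],1],[[0,0,0],[0,0,0],1],[[0,0,0],[0,0,0],1],[[0,0,0],[0,0,-0.03],1],[[0,0,0],[0,0,-0.08],1],[[0,0,0],[0,0,-0.13],1],[[0,0,0],[0,0,-0.18],1],[[0,0,0],[0,0,-0.23],1]]'
python3 - <<'E'
from h import *
stat();rel((.535,-.147,.25),1.2)
E
```

```text
clock: 9.15
tool_pos: [0.4601, 0.2027, 0.0136]
eef_rot: [0.991, -0.135, 0.001, -0.0]
contact_force: [0.7, -0.3, 5.2]
opening: 0.306
clock: 10.15
tool_pos: [0.4589, 0.2021, 0.2447]
eef_rot: [0.991, -0.135, -0.0, 0.0]
contact_force: [0.9, 0.7, -0.4]
opening: 0.999
t 10.15 p [0.4589 0.2021 0.2447] yaw -15.5 z [-0.001 -0.    -1.   ] F [ 0.9  0.7 -0.4] M [-0.07 -0.12 -0.01] op 0.999 q [-0.19  0.57 -0.5   1.92  0.39  0.75 -1.18]
turn [0.0, 0.001, -0.291] shift [0.1664, 0.3161, -0.0052]
```

```bash
python3 -m pendant '[[[0,0,-0.291],[0.09,0.1,-0.01],1],[[0,0,-0.291],[0.09,0.1,-0.01],1],[[0,0,-0.291],[0.09,0.1,-0.01],1],[[0,0,-0.291],[0.09,0.1,-0.01],1],[[0,0,-0.291],[0.09,0.1,-0.01],1]]'
python3 - <<'E'
from h import *
stat();rel((.535,-.147,.25),1.2)
t=snap("top","t6");s=snap("scene","s6")
a=cv2.resize(t["image"][240:320,180:380,::-1],None,fx=4,fy=4,interpolation=cv2.INTER_CUBIC)
b=cv2.resize(s["image"][200:290,300:400,::-1],None,fx=2.8,fy=2.8,interpolation=cv2.INTER_CUBIC)
c=cv2.resize(s["image"][320:400,230:350,::-1],None,fx=3,fy=3,interpolation=cv2.INTER_CUBIC)
o=np.zeros((600,800,3),np.uint8);o[:320]=a;o[330:582,:280]=b;o[330:570,300:660]=c;cv2.imwrite("pics/v6.png",o)
E
```

```text
clock: 10.65
tool_pos: [0.5194, 0.0814, 0.2524]
eef_rot: [1.0, 0.009, -0.0, -0.0]
contact_force: [-0.2, 0.5, -0.4]
opening: 0.999
t 10.65 p [0.5194 0.0814 0.2524] yaw 1.1 z [-0.001  0.    -1.   ] F [-0.2  0.5 -0.4] M [ 0.01 -0.12  0.04] op 0.999 q [ 0.13  0.6  -0.61  1.84  0.45  0.84 -0.68]
turn [-0.0, 0.001, -0.002] shift [0.0113, 0.2287, 0.0024]
```

View pics/v6.png

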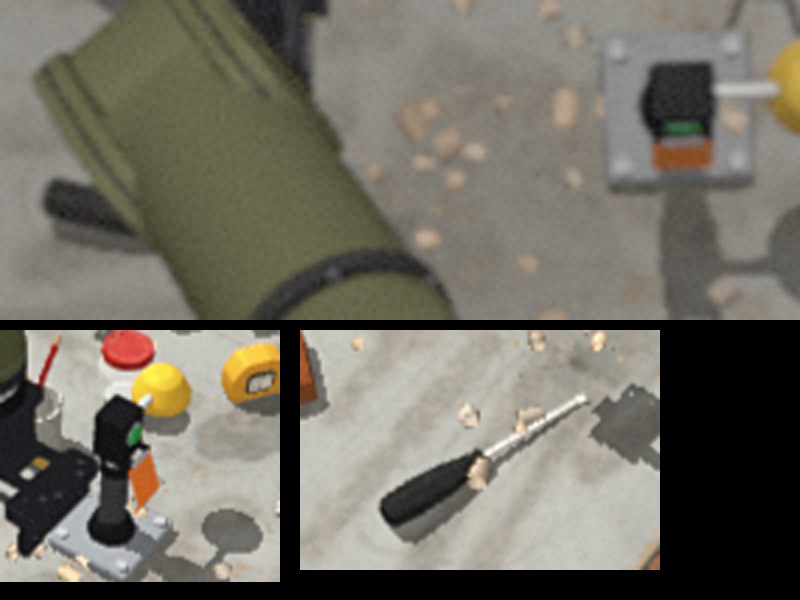

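The screwdriver lies back in its place, the cover hangs fully down and the button is exposed at crop position (135,433). The pencil cup behind the lamp might obstruct the gripper body, so I'll check the clearance.

Run:
```python
from h import *
t,s=load("top0"),load("scene0")
print("cup rim",onz(t,(370,207),.08),onz(t,(370,222),.08))
for a in((376,189),(374,207),(380,206),(378,195)):
    for b in((306,197),(319,206)):
        X,e=tri(t,a,s,b);print(a,b,X.round(3),round(e,4))
rel((.535,-.147,.25),1.2)
```

```text
cup rim [ 0.68603369 -0.1999364   0.08      ] [ 0.64727137 -0.19961803  0.08      ]
(376, 189) (306, 197) [ 0.717 -0.211  0.165] 0.0014
(376, 189) (319, 206) [ 0.704 -0.224  0.132] 0.0447
(374, 207) (306, 197) [ 0.683 -0.194  0.192] 0.0317
(374, 207) (319, 206) [ 0.671 -0.208  0.157] 0.0096
(380, 206) (306, 197) [ 0.69  -0.208  0.179] 0.038
(380, 206) (319, 206) [ 0.678 -0.222  0.143] 0.0038
(378, 195) (306, 197) [ 0.708 -0.211  0.168] 0.0134
(378, 195) (319, 206) [ 0.695 -0.225  0.134] 0.0294
turn [-0.001, 0.001, 0.002] shift [0.0109, 0.231, 0.0024]
```

```bash
python3 -m pendant '[[[0,0,0.002],[0.012,0.05,0],1],[[0,0,0.002],[0.012,0.1,0],1],[[0,0,0.002],[0.012,0.15,0],1],[[0,0,0.002],[0.012,0.2,0],1],[[0,0,0.002],[0.012,0.231,0],1],[[0,0,0.002],[0.012,0.231,0],1],[[0,0,0.002],[0.012,0.231,0],1]]'
python3 - <<'E'
from h import *
stat();rel((.536,-.147,.162),1.2)
E
```

```text
clock: 11.45
tool_pos: [0.5364, -0.147, 0.2526]
eef_rot: [1.0, 0.01, -0.0, -0.001]
contact_force: [0.0, 0.6, -0.2]
opening: 0.998
t 11.45 p [ 0.5364 -0.147   0.2526] yaw 1.2 z [-0.     0.001 -1.   ] F [ 0.   0.6 -0.2] M [-0.02 -0.08 -0.03] op 0.998 q [ 0.55  0.65 -0.62  1.76  0.47  0.89 -0.25]
turn [-0.001, 0.0, -0.001] shift [-0.0004, 0.0001, 0.0906]
```

```bash
python3 -m pendant '[[[0,0,0],[0,0,0.03],1],[[0,0,0],[0,0,0.06],1],[[0,0,0],[0,0,0.08],1],[[0,0,0],[0,0,0.09],1],[[0,0,0],[0,0,0.09],1]]'; python3 -m pendant '[[[0,0,0],[0,0,0],0],[[0,0,0],[0,0,0],0],[[0,0,0],[0,0,0],0],[[0,0,0],[0,0,0],0],[[0,0,0],[0,0,0],0],[[0,0,0],[0,0,0],0],[[0,0,0],[0,0,0],0],[[0,0,0],[0,0,0],0]]' 60
python3 - <<'E'
from h import *
stat()
E
```

```text
clock: 11.95
tool_pos: [0.5361, -0.1461, 0.162]
eef_rot: [1.0, 0.011, -0.001, -0.001]
contact_force: [-0.3, 0.2, 0.5]
opening: 1.003
clock: 12.75
tool_pos: [0.5371, -0.1486, 0.1628]
eef_rot: [1.0, 0.01, 0.001, 0.0]
contact_force: [1.6, -1.1, -0.9]
opening: 0.405
t 12.75 p [ 0.5371 -0.1486  0.1628] yaw 1.1 z [ 0.001 -0.    -1.   ] F [ 1.6 -1.1 -0.9] M [-0.1  -0.26  0.34] op 0.405 q [ 0.5   0.76 -0.54  1.84  0.58  0.7  -0.35]
```

The opening is 35.6 mm, so the button is flush. Now I pull up.

```bash
python3 -m pendant '[[[0,0,0],[0,0,-0.006],0],[[0,0,0],[0,0,-0.014],0],[[0,0,0],[0,0,-0.022],0],[[0,0,0],[0,0,-0.030],0],[[0,0,0],[0,0,-0.038],0],[[0,0,0],[0,0,-0.046],0],[[0,0,0],[0,0,-0.054],0],[[0,0,0],[0,0,-0.062],0],[[0,0,0],[0,0,-0.070],0],[[0,0,0],[0,0,-0.078],0]]'
python3 - <<'E'
from h import *
stat()
E
python3 -m pendant '[[[0,0,0],[0,0,-0.005],0],[[0,0,0],[0,0,-0.009],0],[[0,0,0],[0,0,-0.011],0],[[0,0,0],[0,0,-0.013],0],[[0,0,0],[0,0,-0.013],0]]'
python3 - <<'E'
from h import *
stat()
E
```

```text
clock: 13.75
tool_pos: [0.5371, -0.1486, 0.2399]
eef_rot: [1.0, 0.01, 0.0, -0.0]
contact_force: [6.1, -0.8, -12.1]
opening: 0.404
t 13.75 p [ 0.5371 -0.1486  0.2399] yaw 1.1 z [ 0.001  0.001 -1.   ] F [  6.1  -0.8 -12.1] M [-0.19 -1.15  0.34] op 0.404 q [ 0.55  0.66 -0.61  1.77  0.48  0.87 -0.27]
clock: 14.25
tool_pos: [0.5371, -0.1486, 0.2528]
eef_rot: [1.0, 0.01, 0.0, -0.0]
contact_force: [5.1, -1.0, -10.9]
opening: 0.404
t 14.25 p [ 0.5371 -0.1486  0.2528] yaw 1.1 z [ 0.001  0.001 -1.   ] F [  5.1  -1.  -10.9] M [-0.17 -0.99  0.38] op 0.404 q [ 0.56  0.65 -0.62  1.75  0.47  0.89 -0.25]
```

```bash
python3 -m pendant '[[[0,0,0],[0,0,-0.001],0],[[0,0,0],[0,0,-0.001],0],[[0,0,0],[0,0,-0.001],0]]';python3 -m pendant '[[[0,0,0],[0,0,-0.001],0],[[0,0,0],[0,0,-0.001],0],[[0,0,0],[0,0,-0.001],0]]'
python3 - <<'E'
from h import *
stat()
E
```

```text
clock: 14.55
tool_pos: [0.537, -0.1486, 0.2529]
eef_rot: [1.0, 0.01, 0.0, -0.001]
contact_force: [8.0, -0.3, -15.9]
opening: 0.407
clock: 14.85
tool_pos: [0.537, -0.1486, 0.253]
eef_rot: [1.0, 0.01, 0.0, -0.001]
contact_force: [9.9, -0.8, -23.7]
opening: 0.407
t 14.85 p [ 0.537  -0.1486  0.253 ] yaw 1.2 z [ 0.     0.002 -1.   ] F [  9.9  -0.8 -23.7] M [-0.25 -2.06  0.31] op 0.407 q [ 0.56  0.65 -0.63  1.75  0.47  0.89 -0.25]
```

It is hard against the second stop: the TCP rose 90 mm and stopped there while the force climbs. I'll hold and check with a picture.

```bash
python3 -m pendant '[[[0,0,0],[0,0,0],0],[[0,0,0],[0,0,0],0],[[0,0,0],[0,0,0],0],[[0,0,0],[0,0,0],0],[[0,0,0],[0,0,0],0]]'
python3 - <<'E'
from h import *
stat()
s=snap("scene","s9");t=snap("top","t9")
m0=mask(s,(20,140,100),(35,255,255),(335,150,385,240));print("lamp mask px",cv2.boundingRect(m0),"expected lamp px",proj(s,(.538,-.229,.255)))
crop(s,(230,140,430,400),2.3,"s9")
E
```

```text
clock: 15.35
tool_pos: [0.537, -0.1486, 0.253]
eef_rot: [1.0, 0.01, 0.0, -0.001]
contact_force: [9.5, -0.4, -23.4]
opening: 0.401
t 15.35 p [ 0.537  -0.1486  0.253 ] yaw 1.1 z [ 0.     0.002 -1.   ] F [  9.5  -0.4 -23.4] M [-0.23 -2.05  0.29] op 0.401 q [ 0.56  0.65 -0.63  1.75  0.47  0.89 -0.25]
lamp mask px (349, 192, 36, 26) expected lamp px [360.65675818 195.30415001]
```

View pics/s9.png

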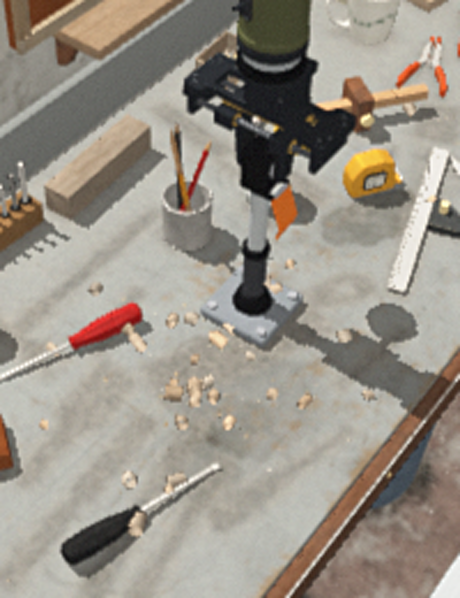

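The bright inner tube is pulled well out above the stand at (258,220), the cover hangs open at (285,212), and the screwdriver lies on the bench. Handing in.

```bash
python3 -c "
from plant import r
print(r.finish_job())"
```

```text
the job is handed in; nothing more can be done
None
```

The lamp is fully extended and held at the second stop with the button squeezed, and I handed the job in at about 15.5 s of the 61 s allowed. `finish_job` reports no verdict.

- **Cover:** I pried it open with the tip of the black-handled screwdriver. The pictures showed it hanging right down with the green button exposed.
- **Screwdriver:** I laid it back on the bench almost exactly where it was, and the last picture shows it there.
- **Grip:** I pinched the handle front to back with 60 N. The opening read 35.6 mm against the 36 mm handle, so the button was flush. It still read 35.3 mm at the end.
- **Pull:** The tool rose 90 mm (z from 0.163 to 0.253 m), then stopped while the downward force climbed from 11 to about 24 N, which is the solid stop. It held steady for the last 0.5 s.
- **Sideways load:** There is about 9.5 N of sideways force on the grip, within the limits.
- **Lamp head check:** My automatic colour check on the lamp head was not usable, because the gripper hides most of the head and yellow things behind it may mix in. The height rests on the tool position, the stop force and the drawn-out inner tube in the last picture.
- **Other things on the bench:** I didn't touch any of them. Those in the last picture look to be where they were, by eye only.

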